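# Fit the spacer and stop block on the gluing jig's bar

### The job

Set up the brush gluing jig: slide the short spacer block onto the jig's level bar, past the sprung balls, then slide the longer stop block on after it and push until both are home against the shoulder and the balls have clicked out behind the stop block. Let go and leave the other things on the bench where they are.

Things in the scene. Friction and masses are not known exactly. Their poses are not given: they have to be found in the camera images.
- jig: Fixed gluing jig: grey plate 170 x 110 x 12 mm (170 along its x); origin: centre of its underside, z up. A level steel bar runs along its x (axis y = 0, 70 mm above the bench) from the free end at x = -62 mm to a shoulder at x = +40 mm. Behind it a bracket, x = +50 to +76 mm, 50 mm wide, top at 95 mm (foot below 32 mm: 80 mm wide). Home: spacer centre x = +28, stop block centre x = -7 mm
- bar_tip (a point): Centre of the bar's free end, 70 mm above the bench; axes as the jig's; parts go on here, moving along +x. The bar is round, 18 mm in diameter, with a tapered nose: 6 mm across at this end, full size 17 mm further on
- shoulder (a point): Centre of the shoulder's face (disc 30 mm in diameter, 10 mm thick) on the bar's axis, 102 mm along +x from the bar's free end; axes as the jig's. The spacer stops against it and the stop block against the spacer; 1.5 mm of play remains along the bar when the balls are out behind the stop block
- ball_left (a joint): Sprung ball in the bar's +y side, centre 76.5 mm from the shoulder (jig x = -36.5 mm). Value in m: 0 = fully out (3.5 mm proud of the bar), grows as pressed in, about 0.002 inside a bore. The two balls resist a part with about 10 N as it comes on (under 15 N), then a few N, then spring out behind it; a part's end is clear of them when over 5 mm from their centres
- ball_right (a joint): The same ball on the bar's -y side
- spacer_mid (a point): Centre of the short spacer: plain aluminium block 24 mm long (its x, along the bore), 36 mm wide (y), 40 mm tall (z), about 60 g, with a 21 mm round bore right through along x, on centre; either end may go first. It stands on the bench with the bore level, centre 20 mm up
- stop_mid (a point): Centre of the longer stop block: same aluminium section (36 mm wide along y, 40 mm tall along z) and same 21 mm bore along its x, but 46 mm long, about 110 g, with a small dark screw in the middle of its top; either end may go first. It stands on the bench with the bore level, centre 20 mm up
- brush_a: Bystander: small flat brush 60 x 22 x 12 mm lying near an end of the spacer; origin on its underside
- brush_b: Bystander: an equal small brush lying near an end of the stop block
- brush_c: Bystander: an equal small brush lying loose beyond the part on the left (+y) side
- bottle: Bystander: white bottle 150 mm tall, 48 mm in diameter, standing beside the jig's bracket on its +y side; origin under it
- cup: Bystander: grey cup 90 mm tall, 68 mm in diameter, beside the jig's bracket on its -y side; origin under it
- glue_gun: Bystander: glue gun lying on its side between robot and jig, about 200 x 130 mm and 45 mm high; origin under its barrel
- dust_brush: Bystander: hand brush 240 mm long, 20 mm high, on the right (-y) side; origin under its middle
- tape_roll: Bystander: roll of clear tape 90 mm in diameter, 24 mm high, lying on the left (+y) side; origin under it
Things that resemble listed ones, but are neither listed nor needed, are in the scene too. What is shaped like the part that bears spacer_mid but blue or purple is not meant. What is shaped like the part that bears stop_mid but blue is not meant.

How it is judged (in metres and radians):
On the way, in this order (a step that is already met when the one before it is completed fails the run):
1. the spacer is on the bar, past the sprung balls, which are out again (x of spacer_mid in the frame of jig above -0.0195 m and y of spacer_mid in the frame of jig between -0.005 and 0.005 m and z of spacer_mid in the frame of jig between 0.064 and 0.076 m and angle between the x axis of spacer_mid and the x axis of jig, either way round below 0.12 rad and value of joint each of ball_left, ball_right below 0.0008 m), for 0.2 s.
2. the stop block is on the bar after it and both are home, the balls out behind it (x of spacer_mid in the frame of jig above 0.0245 m and y of spacer_mid in the frame of jig between -0.005 and 0.005 m and z of spacer_mid in the frame of jig between 0.064 and 0.076 m and angle between the x axis of each of spacer_mid, stop_mid and the x axis of jig, either way round below 0.12 rad and x of stop_mid in the frame of jig above -0.0105 m and y of stop_mid in the frame of jig between -0.005 and 0.005 m and z of stop_mid in the frame of jig between 0.064 and 0.076 m and value of joint each of ball_left, ball_right below 0.0008 m), for 0.2 s.
At the end, for the whole second after the job is handed in: Both parts on the bar, in line within 0.12 rad, centres within 5 mm sideways and 6 mm in height of its axis; spacer centre at jig x over 24.5 mm, stop block centre over -10.5 mm (home); both balls out to within 0.8 mm; parts at rest (all of step 2 and linear speed of each of spacer, stop below 0.02 m/s); the robot touches nothing.
It fails at once if one of the other loose things on the bench is moved by more than 40 mm (distance of any of brush_a, brush_b, brush_c, bottle, cup, glue_gun, dust_brush, tape_roll from where it was at the start of the episode above 0.04 m).
It also fails if it takes over 61 s, if anything falls off the work surface, if the arm or the gripper's body presses on something with over 40 N, if the wrist force passes 120 N, or if a joint passes its speed limit or range.

### The arm

A 7-joint arm with a two-finger parallel gripper is mounted at the origin on the work surface. World frame = base frame: x ahead of the robot, y to its left, z up, the work surface at z = 0. Lengths are in m, angles in degrees, forces in N, time in s.
With the tool pointing down it reaches from about 0.425 to 0.875 m from the base axis. Payload 4.7 kg.
Tool frame: the origin (TCP) lies at the very end of the fingers, on their centre line; the grasp point (between the pads) lies 19 mm behind it (pinch_z is the distance from the TCP to the grasp point, in m); z points along the fingers, y is the direction in which the jaws open and shut (so a half turn about z gives the same grasp; the last joint's range is limited). The gripper opens to 87 mm and grips with 3 to 60 N. Pads are 19 mm wide; open, the fingers measure 117 mm over their backs; the gripper's body (75 mm by 190 mm) begins 51 mm behind the grasp point.
Start: joints at [75.865, 18.392, -4.016, 83.108, 1.295, 78.541, -3.26], TCP at [0.168, -0.628, 0.223] pointing down, gripper open.
Joint ranges: [-163.93, 163.93], [-17.29, 119.83], [-79.2, 71.16], [3.27, 140.29], [-89.18, 269.18], [5.43, 117.66], [-154.24, 154.24]. Speed limits (degrees/s): [147.25, 147.25, 180, 180, 180, 180, 180].

### API

Orientations are given as [roll, pitch, yaw] about the fixed x, y, z axes, in that order (R = Rz(yaw) Ry(pitch) Rx(roll)).
In Python, from cell import get_obs, read_camera, camera_params, sign_off, pinch_z gives the robot as it stands.
- The arm moves only by the shell command python3 -m handwheel 'ROWS' [FORCE]. ROWS is JSON, a list of rows, each a list of 5 numbers: the finger opening in m, from 0 to 0.087, then the shift along the tool's x, y, z in m, then the turn about the tool's z in rad. In form: [[jaw, tx, ty, tz, twist], ...]. A call has 1 to 20 rows; each row is the pose to reach, as a shift and turn from the pose commanded when the call began, along the tool's axes at that moment; what a row does not reach only later rows make up. A row lasts 1/10 s, in which the tool goes at most 50 mm and 8.59 degrees, less where a joint would pass 70% of its speed; a pose out of reach is approached as far as the arm can. A call with a gripper value outside its range is refused whole. The fingers move at their own pace and stop on an object; FORCE is the grip in N (left out, the last holds). Time passes only in rows, so rows that repeat a pose let the fingers close. It gives the time, the measured TCP pose, the force and the opening at its end, in the units of the state.
- get_obs(): the state, without advancing time (a new reading comes with each control period).
- read_camera(name): name is "scene" or "top" or "wrist"; returns the picture (384x512x3 uint8, blue, green, red); there is no depth.
- camera_params(name): a dict with "camera_matrix" (3x3 intrinsics, pixels), "R" (3x3) and "t" (3): a world point X has camera coordinates R X + t. Camera axes: x right, y down, z forward; pixel columns grow to the right and rows downward; lengths in m; the calibration is good to about 2 mm. A picture is of the moment at which its call begins: read the wrist's pose just before it. camera_params takes no time and is no camera call; for the wrist camera it gives the pose at the moment of the call.
- sign_off(): hands the job in, once; it reports no verdict.
The state is a dict: "time_s": time; "qpos": joint angles; "joint_velocities": joint speeds; "effort": joint torques, N m; "tool_pos": TCP position; "tool_rot": TCP orientation; "force": force on the tool from outside, world axes, zero at the start; "wrist_torque": the same for the moment, N m; "grip_width": finger opening in m.
Only numpy, scipy, OpenCV 4.12 (cv2) and the standard library are available. Lean on these libraries where they do the work, as an engineer would, in place of code of your own. Each camera call takes 0.05 s, during which the arm holds its last target.

## Working session

There is one attempt and no reset: what is moved stays moved. The work goes in short steps, Python scripts to look and compute and a shell command to move; the robot and the scene stay as the last step left them, time stands still between calls to the robot, and variables do not carry over. Pictures are saved under pics/ and viewed, and the job is handed in when it is done.

```bash
mkdir -p pics; ls
python3 - <<'E'
from cell import *
import cv2,numpy as np
for n in("scene","top","wrist"):
    cv2.imwrite(f"pics/{n}0.png",read_camera(n))
    p=camera_params(n);print(n,np.round(p["camera_matrix"],1).tolist(),np.round(p["R"],3).tolist(),np.round(p["t"],3).tolist())
o=get_obs();print({k:np.round(v,4).tolist() for k,v in o.items()},pinch_z)
E
```

```text
pics
scene [[384.0, 0.0, 257.0], [0.0, 384.0, 194.8], [0.0, 0.0, 1.0]] [[0.394, 0.919, 0.014], [0.701, -0.291, -0.651], [-0.594, 0.267, -0.759]] [-0.228, -0.334, 1.441]
top [[434.1, 0.0, 263.0], [0.0, 434.1, 187.3], [0.0, 0.0, 1.0]] [[-0.025, -1.0, -0.002], [-0.995, 0.025, -0.092], [0.092, -0.0, -0.996]] [0.005, 0.538, 1.295]
wrist [[265.0, 0.0, 253.0], [0.0, 265.0, 192.8], [0.0, 0.0, 1.0]] [[0.258, -0.966, 0.0], [-0.927, -0.248, 0.281], [-0.272, -0.073, -0.96]] [-0.651, -0.034, 0.392]
{'time_s': 0.15, 'qpos': [75.8657, 18.431, -4.0162, 83.1576, 1.2964, 78.5383, -3.2596], 'joint_velocities': [-0.0378, -0.2505, -0.0918, -0.1686, 0.0003, -0.0296, -0.1212], 'effort': [0.0002, -49.1797, -0.4043, -31.2881, -0.064, 0.0404, 0.0001], 'tool_pos': [0.1675, -0.6277, 0.2217], 'tool_rot': [-179.9184, 0.006, 14.945], 'force': [-0.9056, 0.7482, -0.2905], 'wrist_torque': [-0.0253, 0.0514, 0.0122], 'grip_width': 0.087} 0.0187
```

View pics/top0.png

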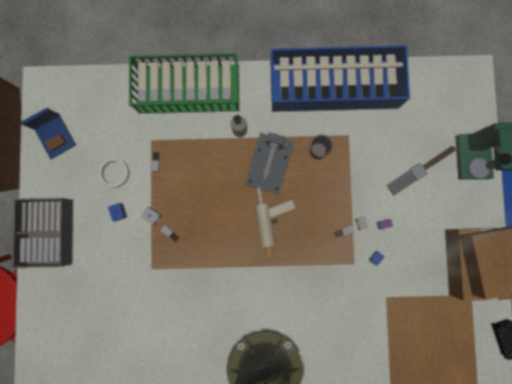

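View pics/scene0.png

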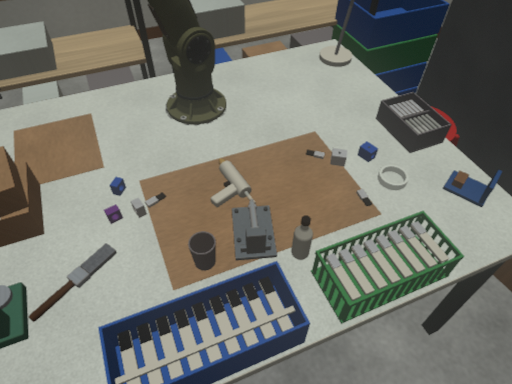

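View pics/wrist0.png

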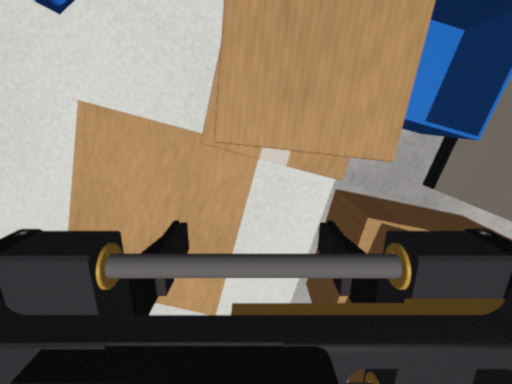

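```bash
cat > h.py <<'E'
from cell import *
import cv2,numpy as np
def ray(n,px,z,p=None):
    p=p or camera_params(n);K=np.array(p["camera_matrix"]);R=np.array(p["R"]);t=np.array(p["t"])
    C=-R.T@t;d=R.T@np.linalg.inv(K)@np.array([px[0],px[1],1.]);return C+d*(z-C[2])/d[2]
def proj(n,X,p=None):
    p=p or camera_params(n);K=np.array(p["camera_matrix"]);c=np.array(p["R"])@np.array(X)+np.array(p["t"]);q=K@c;return q[:2]/q[2]
E
python3 - <<'E'
from h import *
t=cv2.imread("pics/top0.png");s=cv2.imread("pics/scene0.png")
f=lambda im,x,y,w,h,k:cv2.resize(im[y:y+h,x:x+w],None,fx=k,fy=k,interpolation=cv2.INTER_CUBIC)
a=f(t,100,140,100,110,4);b=f(t,325,200,75,70,4)
c=np.zeros((440,800,3),np.uint8);c[:440,:400]=a;c[:280,400:700]=b;cv2.imwrite("pics/c1.png",c)
cv2.imwrite("pics/c2.png",f(t,225,100,110,170,3.4))
a=f(s,300,130,90,80,4);b=f(s,95,165,90,60,4)
c=np.zeros((600,400,3),np.uint8);c[:320,:360]=a;c[330:570,:360]=b;cv2.imwrite("pics/c3.png",c)
E
```

```text
(no output)
```

View pics/c1.png

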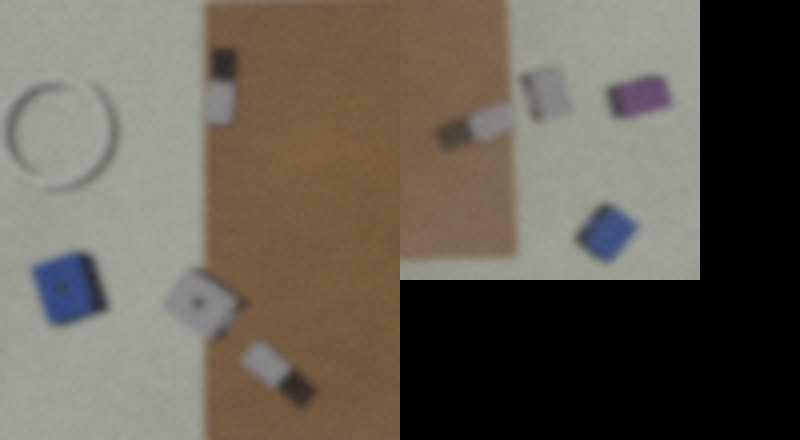

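View pics/c2.png

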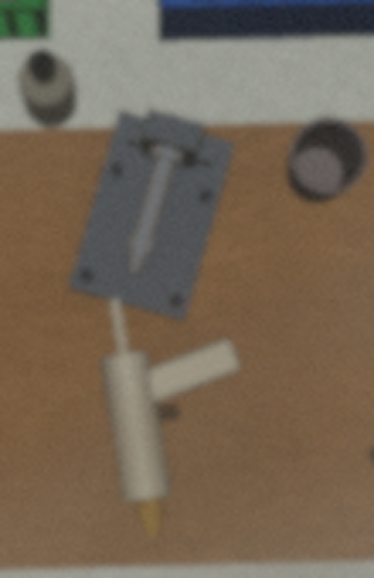

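View pics/c3.png

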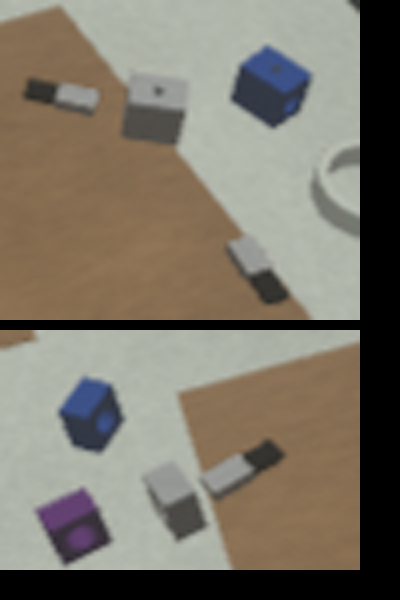

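Run:
```python
from h import *
r=lambda px,z:np.round(ray("top",px,z),4)[:2].tolist()
print("spacer",r((325+547/4-100,200+92/4),.04)) 
print("stop",r((100+203/4,140+302/4),.04),r((100+198/4,140+301/4),.04))
g=lambda x,y:(225+x/3.4,100+y/3.4)
for n,p,z in(("c1",(122,112),.012),("c2",(234,143),.012),("c3",(185,319),.012),("c4",(70,288),.012),("tip",(134,270),.07),("sh",(163,155),.07),("gun stick",(114,298),.0225),("bottle base",(52,108),0),("cup",(325,175),0)):
    print(n,r(g(*p),z))
print(r((100+275/4,140+370/4),.006),r((325+75/4,200+128/4),.006))
```

```text
spacer [0.4223, -0.3004]
stop [0.4603, 0.3286] [0.4611, 0.3324]
c1 [0.7088, -0.0064]
c2 [0.6775, -0.1078]
c3 [0.5178, -0.0586]
c4 [0.5484, 0.0445]
tip [0.5569, -0.0135]
sh [0.657, -0.0413]
gun stick [0.5374, 0.0048]
bottle base [0.7168, 0.058]
cup [0.648, -0.1912]
[0.4082, 0.2825] [0.3965, -0.2519]
```

```bash
python3 -m handwheel '[[0.087,0,0,-0.05,0],[0.087,0,-0.01,-0.1,0],[0.087,0.03,-0.05,-0.1,-0.1],[0.087,0.06,-0.1,-0.1,-0.25],[0.087,0.09,-0.14,-0.1,-0.4],[0.087,0.12,-0.18,-0.1,-0.55],[0.087,0.16,-0.21,-0.1,-0.7],[0.087,0.2,-0.24,-0.1,-0.85],[0.087,0.25,-0.251,-0.1,-1.0],[0.087,0.29,-0.251,-0.08,-1.15],[0.087,0.33,-0.251,-0.04,-1.3],[0.087,0.33,-0.251,0,-1.45],[0.087,0.33,-0.251,0,-1.518],[0.087,0.33,-0.251,0,-1.518],[0.087,0.33,-0.251,0,-1.518],[0.087,0.33,-0.251,0,-1.518]]' 30
python3 - <<'E'
from h import *
p=camera_params("wrist");o=get_obs();print(o["tool_pos"],o["tool_rot"],o["qpos"])
im=read_camera("wrist");cv2.imwrite("pics/w1.png",im)
E
```

```text
time_s: 1.75
tool_pos: [0.4221, -0.3011, 0.2238]
tool_rot: [179.9, 0.1, 101.8]
force: [-0.2, -0.8, -0.5]
grip_width: 0.0872
[ 0.42206021 -0.30110672  0.22378809] [1.79924711e+02 1.12790933e-01 1.01805101e+02] [ 57.26122707   3.43041237 -25.56546972 100.86135204   1.55633342
  75.91607975  43.16555244]
```

View pics/w1.png

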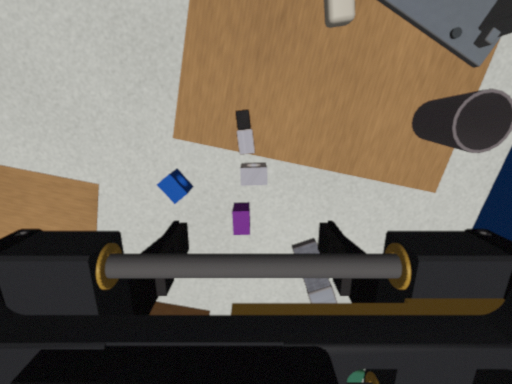

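```bash
cat >> h.py <<'E'
def crop(im,x,y,w,h,k,fn): cv2.imwrite(fn,cv2.resize(im[y:y+h,x:x+w],None,fx=k,fy=k,interpolation=cv2.INTER_CUBIC))
def move(tx,ty,tz,dyaw=0):
    "world delta -> tool row"
    y=np.radians(get_obs()["tool_rot"][2]);c,s=np.cos(y),np.sin(y)
    return np.round([tx*c+ty*s,tx*s-ty*c,-tz,-np.radians(dyaw)],4)
E
python3 - <<'E'
from h import *
im=cv2.imread("pics/w1.png");crop(im,210,140,90,60,8,"pics/w1c.png")
print(proj("wrist",[.4221,-.3011,.04]),proj("wrist",[.4221,-.3011,.2238]))
E
```

```text
[251.95715789 173.59984586] [251.5620916  232.30626028]
```

View pics/w1c.png

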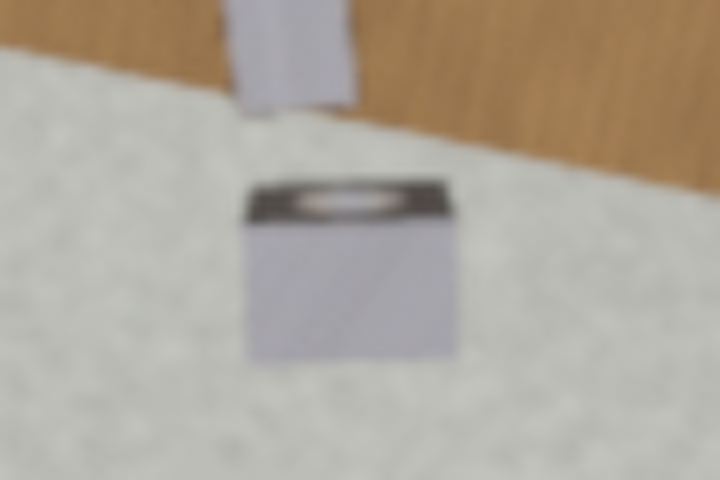

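```bash
python3 -m handwheel '[[0.087,-0.0035,0.0025,0.05,-0.023],[0.087,-0.0035,0.0025,0.1,-0.023],[0.087,-0.0035,0.0025,0.13,-0.023],[0.087,-0.0035,0.0025,0.13,-0.023]]' 30
python3 - <<'E'
from h import *
p=camera_params("wrist");o=get_obs();print(o["tool_pos"],o["tool_rot"])
im=read_camera("wrist");cv2.imwrite("pics/w2.png",im)
T=o["tool_pos"].copy();T[2]=.04;print(proj("wrist",T,p))
E
```

```text
time_s: 2.2
tool_pos: [0.4219, -0.3018, 0.0889]
tool_rot: [-179.7, -0.3, 103.2]
force: [-0.3, -0.6, 0.3]
grip_width: 0.0867
[ 0.42192979 -0.30176199  0.0889363 ] [-179.73089298   -0.3476004   103.17255708]
[252.04771508 208.11977015]
```

View pics/w2.png

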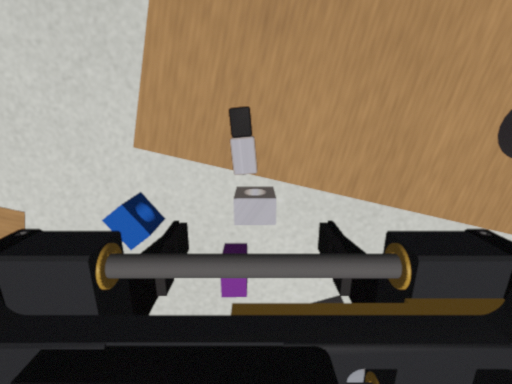

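```bash
python3 -m handwheel '[[0.087,0,0,0,0],[0.087,0,0,0,0]]'
python3 - <<'E'
from h import *
p=camera_params("wrist");o=get_obs();print(o["tool_pos"],o["tool_rot"])
im=read_camera("wrist");crop(im,215,165,90,70,8,"pics/w3c.png")
T=o["tool_pos"].copy();T[2]=.04;print((proj("wrist",T,p)-[215,165])*8)
E
```

```text
time_s: 2.45
tool_pos: [0.4266, -0.3046, 0.0953]
tool_rot: [179.8, 0.2, 103.2]
force: [0.1, -0.5, 0.1]
grip_width: 0.0876
[ 0.42655078 -0.30462707  0.09527974] [179.83847061   0.22833264 103.21168217]
[292.81334937 321.02597989]
```

View pics/w3c.png

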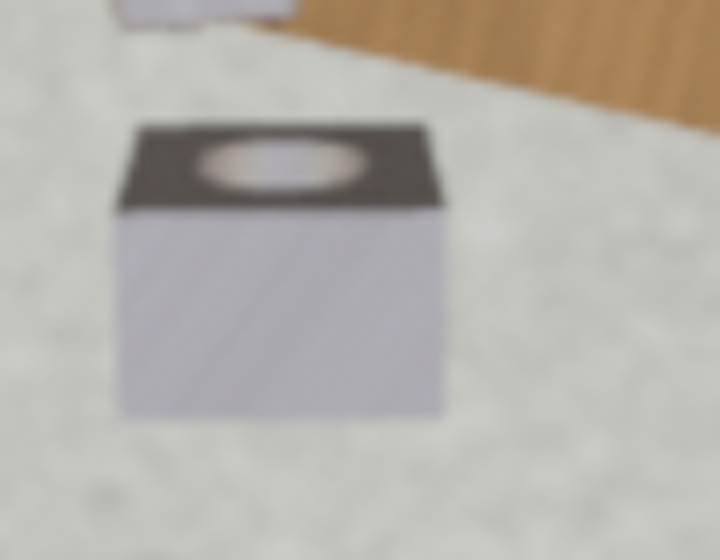

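```bash
python3 -m handwheel '[[0.087,0.001,-0.0013,0.04,0],[0.087,0.001,-0.0013,0.075,0],[0.087,0.001,-0.0013,0.086,0],[0.087,0.001,-0.0013,0.086,0],[0.087,0.001,-0.0013,0.086,0],[0.02,0.001,-0.0013,0.086,0],[0.02,0.001,-0.0013,0.086,0],[0.02,0.001,-0.0013,0.086,0],[0.02,0.001,-0.0013,0.086,0],[0.02,0.001,-0.0013,0.086,0]]' 40
```

```text
time_s: 3.5
tool_pos: [0.4234, -0.3028, 0.0068]
tool_rot: [180.0, 0.0, 103.2]
force: [0.5, -0.7, 0.4]
grip_width: 0.0547
```

```bash
python3 -m handwheel '[[0.02,0,0,0,0],[0.02,0,0,0,0],[0.02,0,0,0,0],[0.02,0,0,0,0],[0.02,0,0,0,0]]' 40
```

```text
time_s: 4.0
tool_pos: [0.4234, -0.3026, 0.0065]
tool_rot: [-180.0, -0.0, 103.2]
force: [-0.3, 0.0, 0.5]
grip_width: 0.0357
```

Run:
```python
from h import *
print(move(.0896,.302,.19,-120.7))
```

```text
[ 0.2735  0.1564 -0.19    2.1066]
```

```bash
python3 -m handwheel '[[0.02,0,0,-0.02,0],[0.02,0,0,-0.06,0],[0.02,0.0,0.0,-0.1,0.15],[0.02,0.03,0.02,-0.14,0.3],[0.02,0.07,0.04,-0.17,0.45],[0.02,0.11,0.06,-0.19,0.6],[0.02,0.15,0.08,-0.19,0.75],[0.02,0.18,0.1,-0.19,0.9],[0.02,0.21,0.12,-0.19,1.05],[0.02,0.24,0.14,-0.19,1.2],[0.02,0.26,0.15,-0.19,1.35],[0.02,0.2735,0.1564,-0.19,1.5],[0.02,0.2735,0.1564,-0.19,1.65],[0.02,0.2735,0.1564,-0.19,1.8],[0.02,0.2735,0.1564,-0.19,1.95],[0.02,0.2735,0.1564,-0.19,2.107],[0.02,0.2735,0.1564,-0.19,2.107],[0.02,0.2735,0.1564,-0.19,2.107],[0.02,0.2735,0.1564,-0.19,2.107]]' 40
python3 - <<'E'
from h import *
import json
p=camera_params("wrist");o=get_obs();print(o["tool_pos"],o["tool_rot"],o["qpos"])
im=read_camera("wrist");cv2.imwrite("pics/w4.png",im)
json.dump({k:np.array(v).tolist() for k,v in p.items()},open("w4.json","w"))
E
```

```text
time_s: 5.9
tool_pos: [0.5128, -0.0006, 0.1964]
tool_rot: [180.0, 0.0, -17.4]
force: [0.4, -0.3, -0.3]
grip_width: 0.0357
[ 0.51284575 -0.00059535  0.19639307] [ 1.79990123e+02  1.51913566e-02 -1.73860510e+01] [  32.80878248    4.65889536  -37.18801603  103.32248026    2.94640567
   73.00197977 -112.53693268]
```

View pics/w4.png

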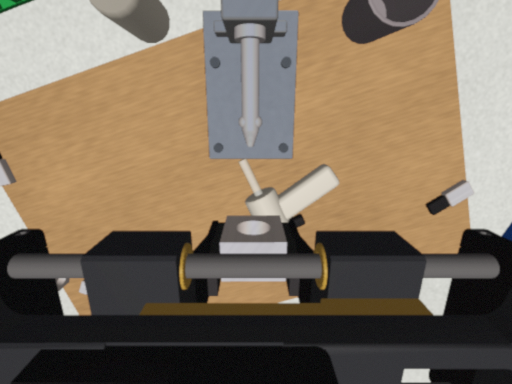

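Run:
```python
from h import *
im=cv2.imread("pics/w4.png");crop(im,195,0,110,170,3.5,"pics/w4c.png");crop(im,205,205,100,80,7,"pics/w4d.png")
```

```text
(no output)
```

View pics/w4c.png

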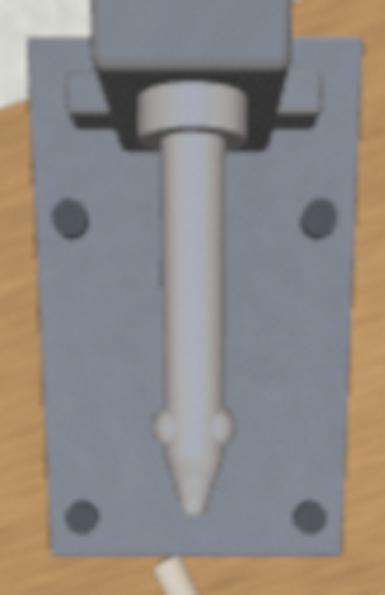

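View pics/w4d.png

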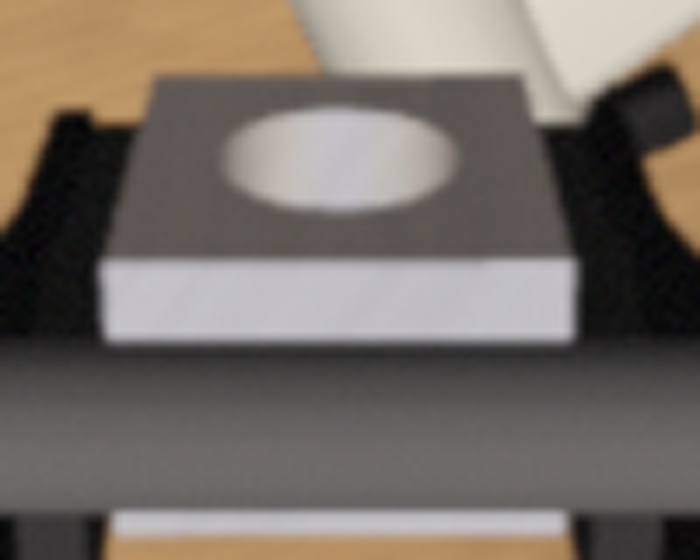

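```bash
cat >> h.py <<'E'
def jigline(pts,p,T,yaw):
    y=np.radians(yaw);R=np.array([[np.cos(y),np.sin(y)],[np.sin(y),-np.cos(y)]])
    for px,z in pts:
        X=ray("wrist",px,z,p);print(np.round(X,4),"tool rel",np.round(R@(X-T)[:2],4))
E
python3 - <<'E'
from h import *
import json
p=json.load(open("w4.json"));o=get_obs();T=o["tool_pos"]
a=lambda x,y:(195+(x-1.25)/3.5,(y-1.25)/3.5)
b=lambda x,y:(205+(x-3)/7,205+(y-3)/7)
jigline([(a(192,513),.07),(a(193.5,428),.07),(a(193.2,300),.07),(a(193.3,145),.07),(a(53,553),.012),(a(342,553),.012),(a(28,37),.012),(a(362,37),.012)],p,T,o["tool_rot"][2])
print()
jigline([(b(100,258),T[2]+.0335),(b(577,258),T[2]+.0335),(b(340,160),T[2]+.0135),(b(155,75),T[2]-.0065),(b(525,75),T[2]-.0065)],p,T,o["tool_rot"][2])
E
```

```text
[ 0.5581 -0.0117  0.07  ] tool rel [ 0.0465 -0.003 ]
[ 0.5823 -0.0198  0.07  ] tool rel [ 0.072  -0.0024]
[ 0.6167 -0.0306  0.07  ] tool rel [ 0.108  -0.0024]
[ 0.6551 -0.0428  0.07  ] tool rel [ 0.1484 -0.0023]
[0.5536 0.0454 0.012 ] tool rel [ 0.0251 -0.0561]
[ 0.521  -0.0585  0.012 ] tool rel [0.0251 0.0528]
[ 0.7146 -0.0045  0.012 ] tool rel [ 0.1936 -0.0566]
[ 0.6821 -0.1084  0.012 ] tool rel [0.1937 0.0522]

[0.5307 0.0125 0.2299] tool rel [ 0.013  -0.0178]
[ 0.5196 -0.0228  0.2299] tool rel [0.013  0.0191]
[ 0.5245 -0.0051  0.2099] tool rel [0.0125 0.0008]
[0.5302 0.0121 0.1899] tool rel [ 0.0127 -0.0174]
[ 0.5193 -0.0225  0.1899] tool rel [0.0127 0.019 ]
```

```bash
python3 -m handwheel '[[0.02,0,-0.0028,0.04,0],[0.02,0,-0.0028,0.09,0],[0.02,0,-0.0028,0.13,0],[0.02,0,-0.0028,0.14,0],[0.02,0,-0.0028,0.14,0],[0.02,0,-0.0028,0.14,0],[0.02,0,-0.0028,0.14,0]]' 40
python3 - <<'E'
from h import *
import json
p=camera_params("wrist");o=get_obs();print(o["tool_pos"],o["tool_rot"])
im=read_camera("wrist");crop(im,180,130,150,130,5,"pics/w5c.png")
json.dump({k:np.array(v).tolist() for k,v in p.items()},open("w5.json","w"))
E
```

```text
time_s: 6.65
tool_pos: [0.5159, 0.002, 0.0589]
tool_rot: [-180.0, -0.2, -17.5]
force: [0.2, -0.1, -0.5]
grip_width: 0.0357
[0.51592326 0.00204381 0.0589265 ] [-179.96116675   -0.24625531  -17.47964871]
```

View pics/w5c.png

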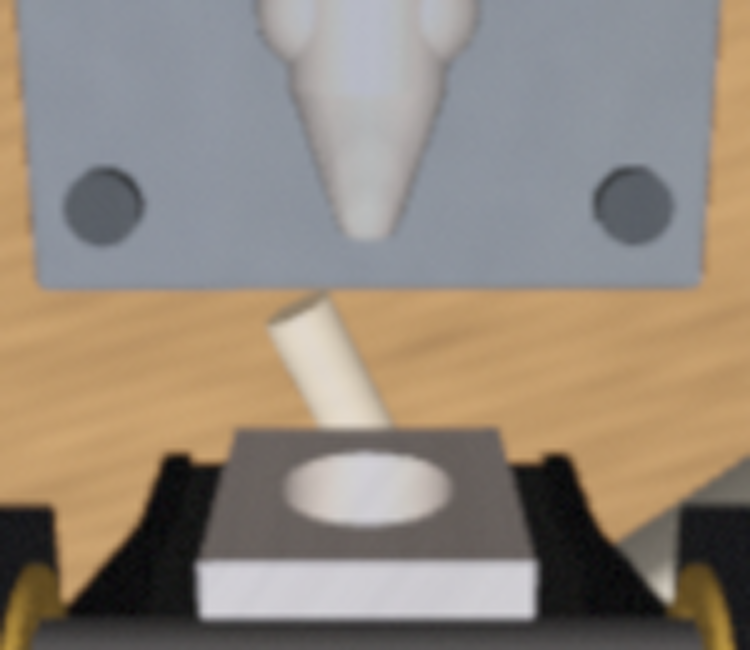

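```bash
python3 -m handwheel '[[0.02,0.015,0,0,0],[0.02,0.03,0,0,0],[0.02,0.038,0,0,0],[0.02,0.045,0,0,0],[0.02,0.052,0,0,0],[0.02,0.052,0,0,0],[0.02,0.052,0,0,0]]' 40
python3 - <<'E'
from h import *
im=read_camera("wrist");cv2.imwrite("pics/w6.png",im);crop(im,180,130,150,130,5,"pics/w6c.png")
o=get_obs();print(o["tool_pos"],o["force"],o["wrist_torque"])
E
```

```text
time_s: 7.4
tool_pos: [0.5632, -0.0134, 0.0565]
tool_rot: [180.0, 0.0, -17.5]
force: [0.0, -0.1, -0.5]
grip_width: 0.0353
[ 0.56296243 -0.0133568   0.05643272] [-0.50071545 -0.45443867 -0.78048866] [ 0.05880564 -0.04014378 -0.03384019]
```

View pics/w6c.png

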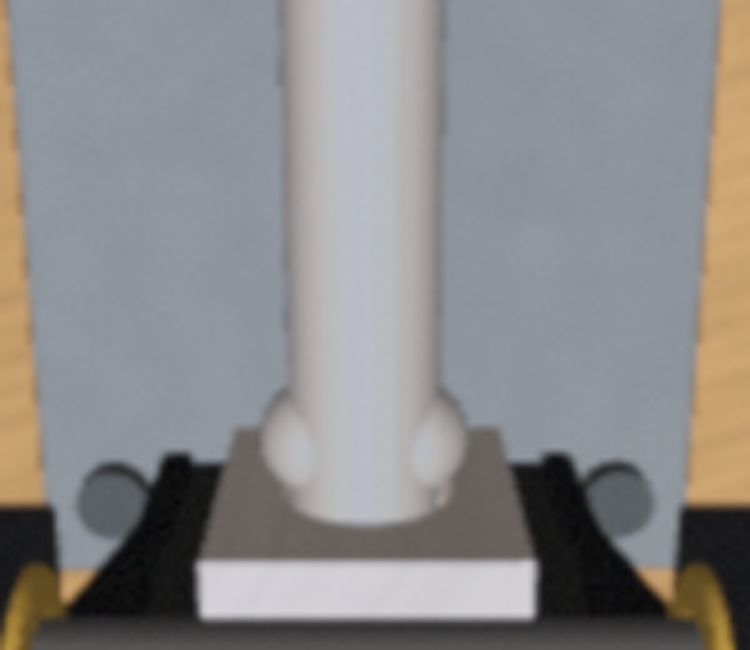

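```bash
python3 -m handwheel '[[0.02,0.006,0,0,0],[0.02,0.012,0,0,0],[0.02,0.018,0,0,0],[0.02,0.024,0,0,0],[0.02,0.03,0,0,0]]' 40
python3 -m handwheel '[[0.02,0.006,0,0,0],[0.02,0.012,0,0,0],[0.02,0.018,0,0,0],[0.02,0.018,0,0,0],[0.02,0.018,0,0,0]]' 40
python3 - <<'E'
from h import *
im=read_camera("wrist");cv2.imwrite("pics/w7.png",im)
o=get_obs();print(o["tool_pos"],o["force"],o["wrist_torque"])
E
```

```text
time_s: 7.95
tool_pos: [0.5897, -0.0214, 0.0558]
tool_rot: [180.0, 0.3, -17.4]
force: [-4.9, 0.7, 3.2]
grip_width: 0.0356
time_s: 8.45
tool_pos: [0.6093, -0.0281, 0.0564]
tool_rot: [180.0, 0.0, -17.5]
force: [0.0, -0.0, -1.2]
grip_width: 0.0356
[ 0.60909546 -0.02800297  0.05644749] [ 0.16239297  0.32244962 -0.19917492] [0.07303094 0.01573797 0.01643148]
```

View pics/w7.png

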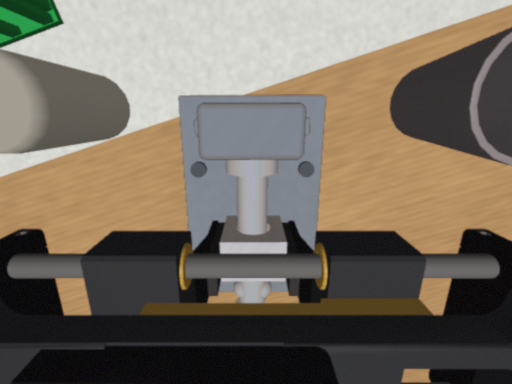

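```bash
python3 -m handwheel '[[0.07,0,0,0,0],[0.07,0,0,0,0],[0.07,0,0,0,0],[0.07,0,0,0,0],[0.07,0,0,0,0],[0.07,0,0,-0.01,0],[0.07,0,0,-0.04,0],[0.07,0,0,-0.09,0],[0.087,0,0,-0.14,0],[0.087,0,0,-0.16,0],[0.087,0,0,-0.16,0]]' 40
python3 - <<'E'
from h import *
im=read_camera("wrist");cv2.imwrite("pics/w8.png",im)
o=get_obs();T=o["tool_pos"];print(T);print(move(.4605-T[0],.331-T[1],.2-T[2],58.5))
E
```

```text
time_s: 9.6
tool_pos: [0.6117, -0.0275, 0.222]
tool_rot: [-179.9, -0.5, -17.5]
force: [0.8, 0.3, -0.1]
grip_width: 0.0839
[ 0.61029946 -0.02782899  0.21911069]
[-0.2507 -0.2973  0.0191 -1.021 ]
```

View pics/w8.png

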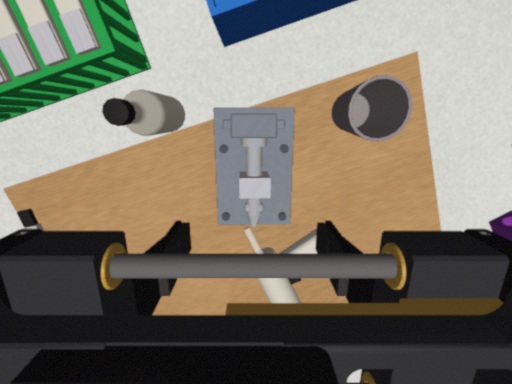

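```bash
python3 -m handwheel '[[0.087,-0.03,-0.03,0,-0.1],[0.087,-0.06,-0.065,0,-0.2],[0.087,-0.09,-0.1,0,-0.3],[0.087,-0.12,-0.135,0,-0.4],[0.087,-0.15,-0.17,0,-0.5],[0.087,-0.18,-0.2,0,-0.62],[0.087,-0.21,-0.24,0,-0.75],[0.087,-0.235,-0.27,0.01,-0.88],[0.087,-0.25,-0.297,0.019,-1.021],[0.087,-0.25,-0.297,0.019,-1.021],[0.087,-0.25,-0.297,0.019,-1.021],[0.087,-0.25,-0.297,0.019,-1.021]]' 40
python3 - <<'E'
from h import *
p=camera_params("wrist");o=get_obs();T=o["tool_pos"].copy();print(T,o["tool_rot"])
im=read_camera("wrist");cv2.imwrite("pics/w9.png",im)
T[2]=.04;print(proj("wrist",T,p))
E
```

```text
time_s: 10.85
tool_pos: [0.4606, 0.3287, 0.1968]
tool_rot: [180.0, 0.1, 40.8]
force: [0.3, -0.6, 0.8]
grip_width: 0.0869
[0.46058207 0.32865825 0.19677425] [1.79965526e+02 9.64491406e-02 4.08392777e+01]
[251.31447279 179.77825924]
```

View pics/w9.png

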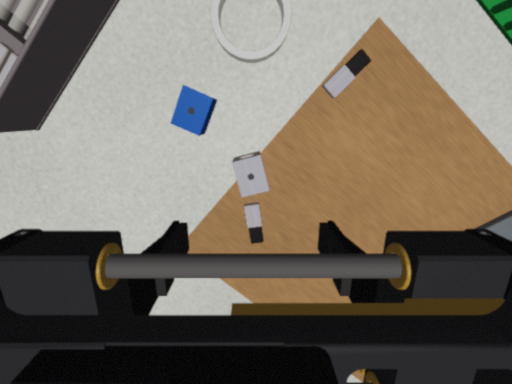

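```bash
python3 -m handwheel '[[0.087,0.003,0,0.04,-0.1],[0.087,0.003,0,0.08,-0.175],[0.087,0.003,0,0.1,-0.175],[0.087,0.003,0,0.1,-0.175],[0.087,0.003,0,0.1,-0.175],[0.087,0.003,0,0.1,-0.175]]' 40
python3 - <<'E'
from h import *
p=camera_params("wrist");o=get_obs();T=o["tool_pos"].copy();print(T,o["tool_rot"])
im=read_camera("wrist");crop(im,205,150,95,100,6,"pics/w10c.png")
T[2]=.04;print((proj("wrist",T,p)-[205,150])*6+2.5)
E
```

```text
time_s: 11.5
tool_pos: [0.4636, 0.3327, 0.0993]
tool_rot: [179.9, -0.1, 51.0]
force: [-0.6, 0.1, 0.4]
grip_width: 0.087
[0.46361845 0.33270745 0.09933097] [ 1.79923071e+02 -1.49582135e-01  5.09648872e+01]
[277.63166895 335.68724816]
```

View pics/w10c.png

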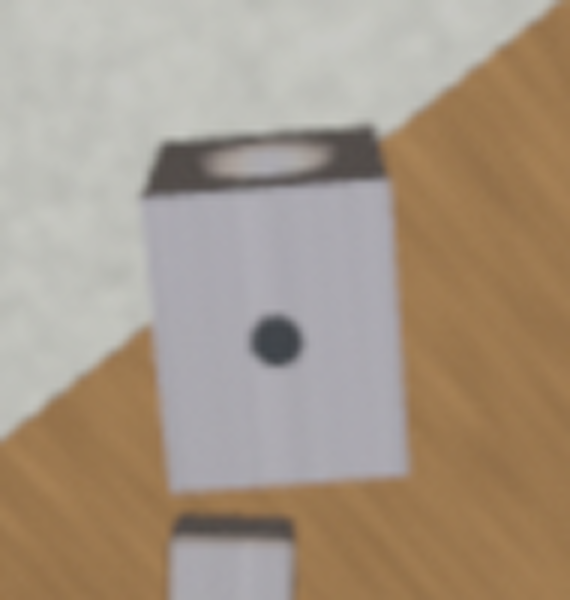

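```bash
python3 -m handwheel '[[0.087,-0.001,0,0.04,-0.079],[0.087,-0.001,0,0.075,-0.079],[0.087,-0.001,0,0.09,-0.079],[0.087,-0.001,0,0.09,-0.079],[0.087,-0.001,0,0.09,-0.079],[0.02,-0.001,0,0.09,-0.079],[0.02,-0.001,0,0.09,-0.079],[0.02,-0.001,0,0.09,-0.079],[0.02,-0.001,0,0.09,-0.079],[0.02,-0.001,0,0.09,-0.079],[0.02,-0.001,0,0.09,-0.079],[0.02,-0.001,0,0.09,-0.079],[0.02,-0.001,0,0.09,-0.079],[0.02,-0.001,0,0.09,-0.079],[0.02,-0.001,0,0.09,-0.079],[0.02,-0.001,0,0.09,-0.079]]' 50
python3 - <<'E'
from h import *
o=get_obs();T=o["tool_pos"];print(T,o["tool_rot"]);a=np.radians(-17.45)
J=np.array([.5632,-.0134])  # TCP with jig x=-56.5
P=J+(-.125+.0565)*np.array([np.cos(a),np.sin(a)]);print(P,move(P[0]-T[0],P[1]-T[1],.1964-T[2],-17.45-o["tool_rot"][2]))
E
```

```text
time_s: 13.15
tool_pos: [0.4615, 0.3316, 0.0075]
tool_rot: [-180.0, 0.0, 55.6]
force: [-0.5, 0.1, -0.0]
grip_width: 0.0357
[0.46152847 0.33158305 0.00745219] [-1.79995169e+02  1.10687637e-02  5.55716704e+01]
[0.49785244 0.00714133] [-0.2471  0.2134 -0.1889  1.2745]
```

```bash
python3 -m handwheel '[[0.02,0,0,-0.02,0],[0.02,0,0,-0.06,0],[0.02,0,0,-0.1,0.0],[0.02,-0.03,0.025,-0.14,0.12],[0.02,-0.06,0.05,-0.17,0.24],[0.02,-0.09,0.08,-0.189,0.36],[0.02,-0.12,0.11,-0.189,0.48],[0.02,-0.15,0.14,-0.189,0.6],[0.02,-0.18,0.17,-0.189,0.73],[0.02,-0.21,0.19,-0.189,0.86],[0.02,-0.235,0.205,-0.189,1.0],[0.02,-0.247,0.2134,-0.189,1.14],[0.02,-0.247,0.2134,-0.189,1.275],[0.02,-0.247,0.2134,-0.189,1.275],[0.02,-0.247,0.2134,-0.189,1.275],[0.02,-0.247,0.2134,-0.189,1.275]]' 50
python3 - <<'E'
from h import *
import json
p=camera_params("wrist");o=get_obs();print(o["tool_pos"],o["tool_rot"])
im=read_camera("wrist");cv2.imwrite("pics/w11.png",im);crop(im,190,10,120,160,3.5,"pics/w11c.png");crop(im,205,190,100,80,7,"pics/w11d.png")
json.dump({k:np.array(v).tolist() for k,v in p.items()}|{"T":o["tool_pos"].tolist(),"yaw":o["tool_rot"][2]},open("w11.json","w"))
E
```

```text
time_s: 14.75
tool_pos: [0.4979, 0.0079, 0.1965]
tool_rot: [180.0, 0.0, -17.3]
force: [-0.4, 0.3, -1.3]
grip_width: 0.0356
[0.49788661 0.0078928  0.1964532 ] [ 1.79995725e+02  7.50030912e-03 -1.72813842e+01]
```

View pics/w11c.png

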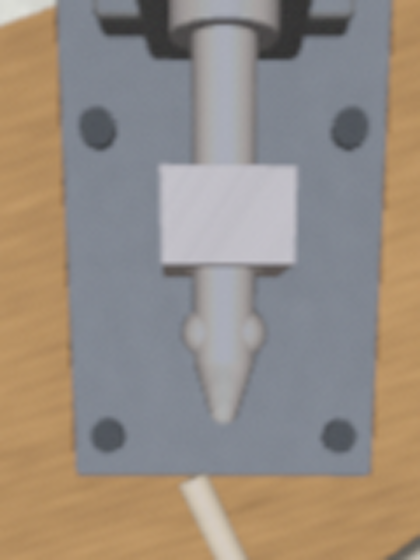

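View pics/w11d.png

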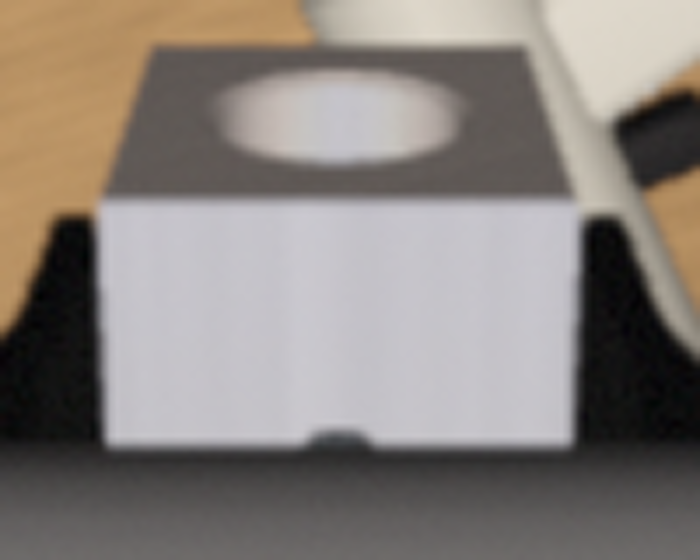

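Run:
```python
from h import *
import json
p=json.load(open("w11.json"));T=np.array(p["T"])
a=lambda x,y:(190+(x-1.25)/3.5,10+(y-1.25)/3.5)
b=lambda x,y:(205+(x-3)/7,190+(y-3)/7)
jigline([(a(222.5,422),.07),(a(223.5,333),.07),(a(223.5,150),.07),(a(224,50),.07),(a(77,473),.012),(a(370,473),.012),(a(58,0),.012),(a(390,0),.012)],p,T,p["yaw"])
print()
jigline([(b(100,197),T[2]+.0325),(b(578,197),T[2]+.0325),(b(340,116),T[2]+.0125),(b(152,46),T[2]-.0075),(b(527,46),T[2]-.0075)],p,T,p["yaw"])
```

```text
[ 0.5581 -0.012   0.07  ] tool rel [0.0634 0.0011]
[ 0.5827 -0.0199  0.07  ] tool rel [0.0892 0.0014]
[ 0.6296 -0.0345  0.07  ] tool rel [0.1384 0.0013]
[ 0.6533 -0.042   0.07  ] tool rel [0.1632 0.0015]
[0.5536 0.0459 0.012 ] tool rel [ 0.0419 -0.0529]
[ 0.5213 -0.0581  0.012 ] tool rel [0.0419 0.056 ]
[6.99e-01 2.00e-04 1.20e-02] tool rel [ 0.1943 -0.0524]
[ 0.6669 -0.103   0.012 ] tool rel [0.1944 0.0557]

[0.5283 0.0167 0.229 ] tool rel [ 0.0264 -0.0175]
[ 0.5175 -0.018   0.229 ] tool rel [0.0264 0.0189]
[ 0.5225 -0.0006  0.209 ] tool rel [0.026  0.0008]
[0.528  0.0167 0.189 ] tool rel [ 0.0262 -0.0173]
[ 0.5173 -0.018   0.189 ] tool rel [0.0262 0.0189]
```

```bash
python3 -m handwheel '[[0.02,0,0.0006,0.04,0.003],[0.02,0,0.0006,0.09,0.003],[0.02,0,0.0006,0.13,0.003],[0.02,0,0.0006,0.139,0.003],[0.02,0,0.0006,0.139,0.003],[0.02,0,0.0006,0.139,0.003],[0.02,0.015,0.0006,0.139,0.003],[0.02,0.03,0.0006,0.139,0.003],[0.02,0.03,0.0006,0.139,0.003],[0.02,0.03,0.0006,0.139,0.003]]' 50
python3 - <<'E'
from h import *
im=read_camera("wrist");crop(im,180,120,150,130,5,"pics/w12c.png")
o=get_obs();print(o["tool_pos"],o["force"])
E
```

```text
time_s: 15.8
tool_pos: [0.5274, -0.0023, 0.0592]
tool_rot: [-180.0, -0.1, -17.7]
force: [-0.6, 0.2, -0.7]
grip_width: 0.0355
[ 0.52674903 -0.00214393  0.05874876] [-0.56818074  0.36727856 -0.56289931]
```

View pics/w12c.png

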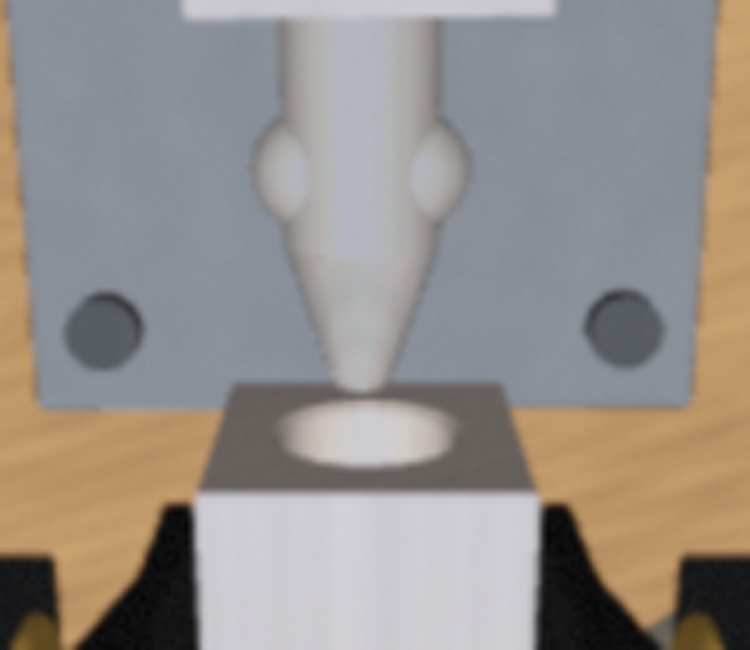

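```bash
python3 -m handwheel '[[0.02,0.01,-0.0004,0,0],[0.02,0.02,-0.0004,0,0],[0.02,0.028,-0.0004,0,0],[0.02,0.034,-0.0004,0,0],[0.02,0.04,-0.0004,0,0],[0.02,0.04,-0.0004,0,0]]' 50
python3 -m handwheel '[[0.02,0.006,0,0,0],[0.02,0.012,0,0,0],[0.02,0.018,0,0,0],[0.02,0.018,0,0,0]]' 50
python3 - <<'E'
from h import *
im=read_camera("wrist");cv2.imwrite("pics/w13.png",im)
o=get_obs();print(o["tool_pos"],o["force"])
E
```

```text
time_s: 16.45
tool_pos: [0.5649, -0.0137, 0.0571]
tool_rot: [-180.0, 0.1, -17.6]
force: [0.6, 0.4, -2.3]
grip_width: 0.036
time_s: 16.85
tool_pos: [0.5822, -0.0194, 0.0571]
tool_rot: [-180.0, 0.0, -17.7]
force: [-0.6, 1.2, -2.8]
grip_width: 0.0358
[ 0.58239686 -0.01947666  0.05717272] [ 1.21549607  1.63372946 -4.05389647]
```

View pics/w13.png

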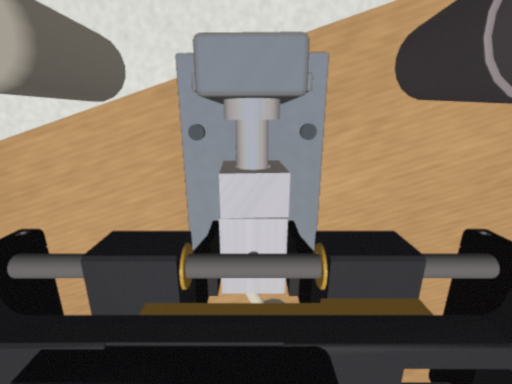

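```bash
python3 -m handwheel '[[0.02,0.005,0,0,0],[0.02,0.01,0,0,0],[0.02,0.015,0,0,0],[0.02,0.02,0,0,0],[0.02,0.02,0,0,0]]' 50
python3 -m handwheel '[[0.02,0.003,0,0,0],[0.02,0.006,0,0,0],[0.02,0.007,0,0,0],[0.02,0.007,0,0,0]]' 50
python3 - <<'E'
from h import *
im=read_camera("wrist");cv2.imwrite("pics/w14.png",im)
cv2.imwrite("pics/s14.png",read_camera("scene"))
o=get_obs();print(o["tool_pos"],o["force"])
T=o["tool_pos"][:2];print((T-[.5581,-.0119])@[.9545,-.2982]-.062+.0032)
E
```

```text
time_s: 17.4
tool_pos: [0.6031, -0.0261, 0.0578]
tool_rot: [-179.9, -0.2, -17.7]
force: [5.4, 0.7, -4.1]
grip_width: 0.0353
time_s: 17.8
tool_pos: [0.6066, -0.0281, 0.0573]
tool_rot: [179.9, 0.1, -17.7]
force: [-3.3, 0.3, 0.7]
grip_width: 0.0356
[ 0.60671197 -0.02801139  0.05732833] [-3.4943124   0.63290836  0.72892106]
-0.0075954529793582585
```

View pics/w14.png

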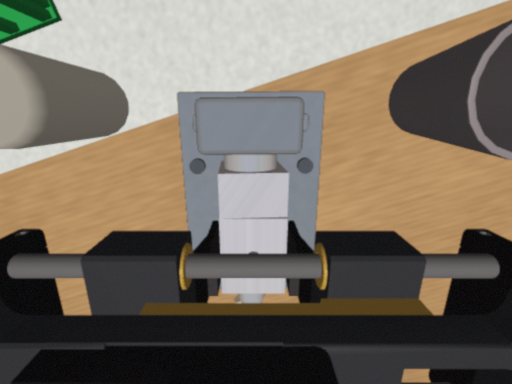

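```bash
python3 -m handwheel '[[0.02,0.001,0,0,0],[0.02,0.002,0,0,0],[0.02,0.003,0,0,0],[0.02,0.003,0,0,0],[0.02,0.003,0,0,0]]' 50
```

```text
time_s: 18.4
tool_pos: [0.6067, -0.028, 0.0568]
tool_rot: [179.9, 0.4, -17.6]
force: [-11.1, 2.5, 5.3]
grip_width: 0.0357
```

Hard stop: position did not advance and the force rose to 11 N, so the parts are against the shoulder. I back off the preload, release and look.

```bash
python3 -m handwheel '[[0.02,-0.003,0,0,0],[0.02,-0.003,0,0,0],[0.07,-0.003,0,0,0],[0.07,-0.003,0,0,0],[0.07,-0.003,0,0,0],[0.07,-0.003,0,0,0],[0.07,-0.003,0,0,0],[0.07,-0.003,0,0,0],[0.07,-0.003,0,-0.01,0],[0.07,-0.003,0,-0.04,0],[0.07,-0.003,0,-0.09,0],[0.087,-0.04,0,-0.14,0],[0.087,-0.07,0,-0.16,0],[0.087,-0.07,0,-0.16,0],[0.087,-0.07,0,-0.16,0]]' 50
python3 - <<'E'
from h import *
import json
p=camera_params("wrist");o=get_obs();print(o["tool_pos"],o["tool_rot"])
im=read_camera("wrist");crop(im,190,30,120,160,3.7,"pics/w15.png");cv2.imwrite("pics/w15f.png",im)
json.dump({k:np.array(v).tolist() for k,v in p.items()}|{"T":o["tool_pos"].tolist(),"yaw":o["tool_rot"][2]},open("w15.json","w"))
s=read_camera("scene");crop(s,180,150,160,130,5,"pics/s15.png")
cv2.imwrite("pics/t15.png",read_camera("top"))
E
```

```text
time_s: 19.9
tool_pos: [0.5441, -0.0075, 0.2194]
tool_rot: [179.9, -0.2, -17.6]
force: [0.1, -1.0, -0.4]
grip_width: 0.0857
[ 0.54406543 -0.00748241  0.21939484] [179.9287006   -0.23365267 -17.63405607]
```

View pics/w15.png

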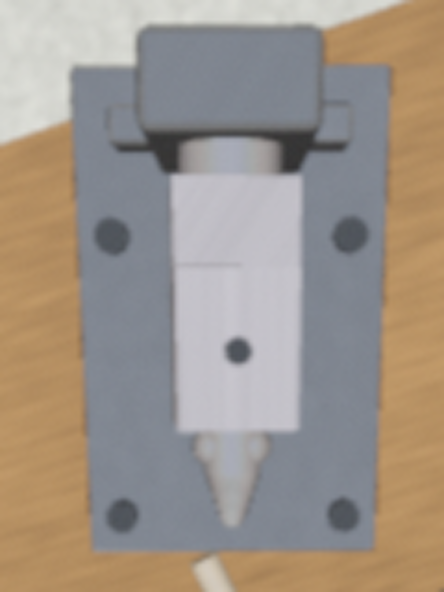

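View pics/s15.png

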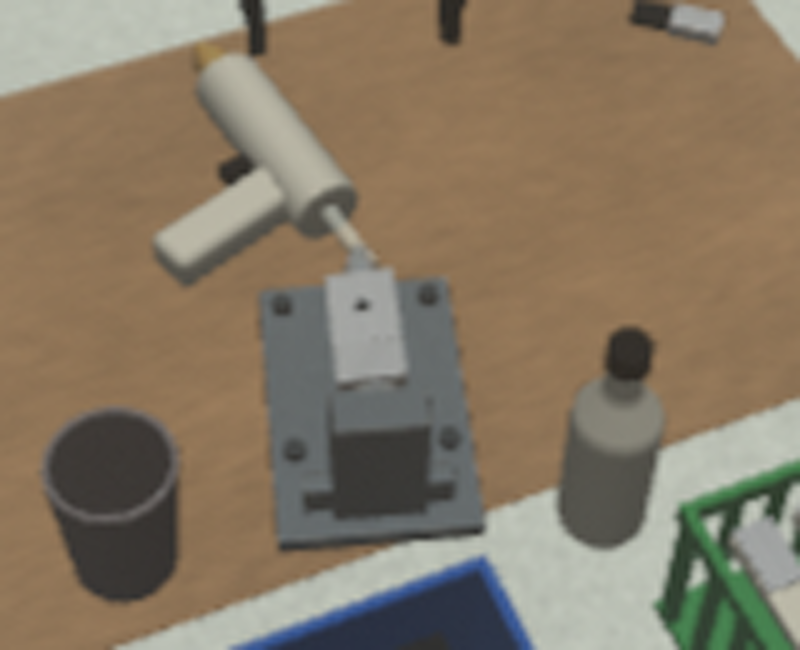

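View pics/t15.png

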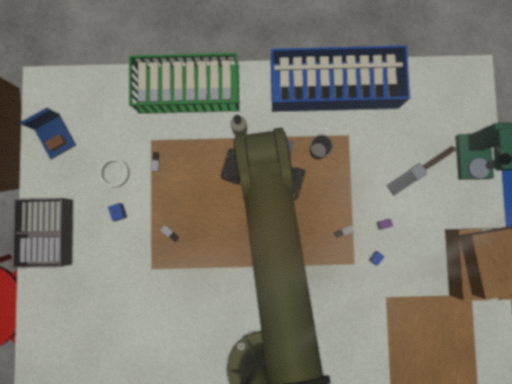

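Run:
```python
from h import *
import json
p=json.load(open("w15.json"));T=np.array(p["T"])
a=lambda x,y:(190+(x-1.35)/3.7,30+(y-1.35)/3.7)
jigline([(a(231.5,526),.07),(a(231,448),.07),(a(238,351),.0885),(a(236.5,265),.0885),(a(177,432),.0885),(a(300,432),.0885),(a(171,174),.0885),(a(302,174),.0885)],p,T,p["yaw"])
```

```text
[ 0.5574 -0.0118  0.07  ] tool rel [0.0141 0.0001]
[ 0.5816 -0.0194  0.07  ] tool rel [ 0.0393 -0.    ]
[ 0.6099 -0.0306  0.0885] tool rel [0.0698 0.002 ]
[ 0.6327 -0.0373  0.0885] tool rel [0.0935 0.0016]
[ 0.5931 -0.0062  0.0885] tool rel [ 0.0464 -0.0161]
[ 0.582  -0.0411  0.0885] tool rel [0.0464 0.0206]
[ 0.6611 -0.0272  0.0885] tool rel [ 0.1175 -0.0167]
[ 0.65   -0.062   0.0885] tool rel [0.1175 0.0198]
```

```bash
python3 -m handwheel '[[0.087,0,0,0,0],[0.087,0,0,0,0]]' && python3 -c "
from cell import *
print(sign_off())"
```

```text
time_s: 20.25
tool_pos: [0.5436, -0.0076, 0.2164]
tool_rot: [-180.0, 0.1, -17.7]
force: [0.5, -0.1, 0.3]
grip_width: 0.0871
the job is handed in; nothing more can be done
None
```

The spacer and the stop block are both on the bar and home against the shoulder. I released them, backed the gripper clear and handed the job in at 20.3 s; no verdict was reported.

- **Pushing home:** I slid the spacer past the balls, then used the stop block to push it on. At the end the tool stopped advancing while the force rose to about 11 N, which I took as contact with the shoulder.
- **Last picture, along the bar:** the stop block's centre measured about x = -6 mm in the jig frame (home is -7). The spacer's front end came within about 1.5 mm of the shoulder, which is inside the camera error. Both balls are visible behind the stop block.
- **Bystanders:** in the last pictures the brushes, tape roll, hand brush, bottle and cup looked to be where they started. I judged this by eye from the pictures.
- **Disagreement:** both block tops measured about 2 mm to the side of the bar axis, slightly more than the 1.5 mm play in the bore. It may be a small roll of the blocks on the bar or camera calibration error. It is within the 5 mm limit, so I left it.
- **Not checked:** I did not measure the ball positions directly. That they are out rests on the picture alone.

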